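Hold the serving-hatch shutter key turned

TASK

Take the key with the square bow out of the white key rack and push it into the lock on top of the grey shutter control box until it is fully home, jiggling it left and right past the two sets of sticky pins it catches on. Then turn it clockwise (seen from above) to its stop, a bit short of a quarter turn, and finish while still gripping it and holding it turned there, because it springs back and the shutter runs only while the key is held. Leave the round-bowed key in the rack and do not knock over or shove the bowl, the dish or the spray bottle.

Things in the scene. Friction and masses are not known exactly. Their poses are not given: they have to be found in the camera images.
- key_bow (a point): Key to use: steel service key, black SQUARE bow, standing blade down in a rack slot. Point: bow centre. z up along the shank; y along bow and blade width; x the thin way. Bow 10 mm thick (x), 32 wide (y), 36 high. Shank 6 mm round. In the rack the bow's underside is 18 mm above the rack top. About 50 g; same after a half turn about z.
- key_end (a point): Bottom end of the square-bowed key's blade, 76 mm below the bow centre on the shank's axis; axes as key_bow. The blade is flat, two-sided: 18 mm wide (y), 5 mm thick (x), 6 mm high.
- spare_bow (a point): Key NOT to be used: same blade and shank but a ROUND black bow, 36 mm in diameter, 10 mm thick. Point: bow centre; axes as for the square key. The two keys stand 80 mm apart in the rack; which stands where varies.
- rack_top (a point): Centre of the top face of the fixed white key rack, 50 mm (x) by 150 mm (y), 45 mm high. Slots 7.5 by 21 mm, long way along y, 40 mm deep, 40 mm either side of this point along y.
- lock_mouth (a point): Centre of the keyhole in the top face of the fixed grey control box (130 mm in x, 150 in y, 60 high; z up). Keyhole: chamfered slot 22 mm along this point's y, 8 mm along x, in a steel bezel 2 mm proud. The key is home when its blade end is 44 mm below this point: the bow's centre is then 32 mm above it, the bow's underside 14 mm above the box.
- pins1 (a point): First sticky pins, 16 mm straight below the keyhole: the blade end stops here. Axes as the keyhole. The blade turns freely here; their gap (21 by 7 mm) is turned 13 to 22 degrees COUNTER-clockwise from the keyhole, seen from above. The angle varies and is not told: turn a little, press lightly (6 N shows whether it passes), try again; about 6 degrees off still passes.
- pins2 (a point): Second sticky pins, 30 mm straight below the keyhole, where the blade end stops again once past the first. Axes as the keyhole. The blade turns freely here; their gap (21 by 7 mm) is turned 13 to 22 degrees CLOCKWISE from the keyhole, seen from above, by an untold angle. Past it the blade drops 14 mm straight into the cylinder's groove.
- cylinder (a joint): Turn of the lock cylinder, rad: 0 at rest (groove in line with the second pins' gap), growing clockwise seen from above, hard stop at 1.4. A spring, 0.02 N m at rest to 0.14 N m at the stop, turns it back when let go. It turns only with the blade home.
- bowl: Bystander: steel mixing bowl, 200 mm across, 75 mm high; origin at the centre of its underside.
- spray: Bystander: white spray bottle, 80 mm in diameter, 210 mm high with its grey head; origin at the centre of its underside.
- dish: Bystander: small white bowl, 110 mm across, 45 mm high; origin at the centre of its underside.
Not all that is in view belongs to the job. What is shaped like the part that bears rack_top but pink is not meant.

How it is judged:
By the outcome, as a careful person would: the job done as asked, in the order asked, and still so for the second after the job is handed in, while the arm keeps its last pose, push and grip.
It also fails if it takes over 45 s, if anything falls off the work surface, if the arm or the gripper's body presses on something with over 40 N, if the wrist force passes 120 N, or if a joint passes its speed limit or range.

ROBOT

A 6-joint arm with a two-finger parallel gripper is mounted at the origin on the work surface. World frame = base frame: x ahead of the robot, y to its left, z up, the work surface at z = 0. Lengths are in m, angles in rad, forces in N, time in s.
With the tool pointing down it reaches from about 0.3 to 0.85 m from the base axis. Payload 5.4 kg.
Tool frame: the origin (TCP) lies between the finger pads; the fingertips stand 25 mm ahead of it and the grasp point (between the pads) lies 6 mm ahead of it; z points along the fingers, y is the direction in which the jaws open and shut (so a half turn about z gives the same grasp; the last joint's range is limited). The gripper opens to 85 mm and grips with 20 to 120 N. Pads are 22 mm wide; open, the fingers measure 114 mm over their backs; the gripper's body (76 mm by 85 mm) begins 54 mm behind the grasp point. The pads swing forward as they close: fully open they stand 13 mm farther back than shut.
Start: joints at [-0.21, 0.158, 1.597, -0, 1.386, -0.21], TCP at [0.575, -0, 0.256] pointing down, gripper open.
Joint ranges: [-2.91, 2.91], [-0.94, 2.29], [0.18, 2.7], [-1.29, 4.43], [0.17, 2.64], [-3, 3]. Speed limits (rad/s): [2.57, 2.57, 3.14, 3.14, 3.14, 3.14].

INTERFACE

Orientations are given as [roll, pitch, yaw] about the fixed x, y, z axes, in that order (R = Rz(yaw) Ry(pitch) Rx(roll)).
In Python, from plant import ctrl gives the robot as it stands.
- The arm moves only by the tool send_rows, never from a script. Its argument "series" is a list of rows, each an object with "linear": the shift along the tool's x, y, z in m, a list of three; "yaw": the turn about the tool's z in degrees. In form: [{"linear": [tx, ty, tz], "yaw": yaw}, ...]. A call has 1 to 20 rows; each row is the pose to reach, as a shift and turn from the pose measured when the call began, along the tool's axes at that moment; what a row does not reach only later rows make up. A row lasts 1/8 s, in which the tool goes at most 62.5 mm and 10.7 degrees, less where a joint would pass 70% of its speed; a pose out of reach is approached as far as the arm can. A call with a gripper value outside its range is refused whole. "fingers" is the opening, from 0 (shut) to 1 (fully open), set as the call begins (left out, the last holds). The fingers move at their own pace and stop on an object; the grip force is fixed at half the most. Time passes only in rows, so rows that repeat a pose let the fingers close. It gives the time, the measured TCP pose, the force and the opening at its end, in the units of the state.
- ctrl.read_state(): the state, without advancing time (a new reading comes with each control period).
- ctrl.capture(name): name is "scene" or "side" or "wrist"; returns a dict with "color" (400x640x3 uint8, red, green, blue), "depth" (400x640 float32, m along the optical axis (not along the pixel's ray), 0 where there is no reading), "fx", "fy", "cx", "cy" (pixels), "k1" (the pictures are not rectified: a ray, as slopes to the right and down, at radius r is drawn at 1 + k1 r^2 times it, then the intrinsics apply), "camera_from_world" (4x4, takes a point from world to camera coordinates). Camera axes: x right, y up, looking along -z (the intrinsics and any distortion apply to the point x, -y, -z); pixel columns grow to the right and rows downward; lengths in m; the calibration is good to about 2 mm. A picture is of the moment at which its call begins.
- ctrl.close_job(): hands the job in, once; it reports no verdict.
The state is a dict: "t": time; "qpos": joint angles; "joint_vel": joint speeds; "joint_torque": joint torques, N m; "tcp_pos": TCP position; "tool_rot": TCP orientation; "contact_force": force on the tool from outside, world axes, zero at the start; "ft_torque": the same for the moment, N m; "gripper_width": finger opening in m.
Only numpy, scipy, OpenCV 4.12 (cv2) and the standard library are available. Lean on these libraries where they do the work, as an engineer would, in place of code of your own. Each camera call takes 0.05 s, during which the arm holds its last target.

## Working session

There is one attempt and no reset: what is moved stays moved. The work goes in short steps, Python scripts to look and compute and a tool call to move; the robot and the scene stay as the last step left them, time stands still between calls to the robot, and variables do not carry over. Pictures are saved under pics/ and viewed, and the job is handed in when it is done.

Besides the shell and the picture viewer there is one more tool, called after "Request:" in YAML: its name, and indented under it one key for each argument. send_rows: Moves the arm, as the interface text tells. Its arguments: {"type":"object","properties":{"series":{"type":"array","items":{"type":"object","properties":{"linear":{"type":"array","items":{"type":"number"}},"yaw":{"type":"number"}}}},"fingers":{"type":"number"}},"required":["series"]}

```bash
mkdir -p pics; ls; cat > h.py <<'E'
import numpy as np, cv2
from plant import ctrl
def cap(n,fn):
    c=ctrl.capture(n); cv2.imwrite(fn,c["color"][:,:,::-1]); np.savez(fn.replace('.png','.npz'),**c); return c
def load(fn): return dict(np.load(fn))
def ray(c,u,v):
    x=(u-c["cx"])/c["fx"]; y=(v-c["cy"])/c["fy"]; k=float(c["k1"])
    rd=np.hypot(x,y); r=rd
    for _ in range(30): r=rd/(1+k*r*r)
    s=r/rd if rd>0 else 1
    d=np.array([x*s,-y*s,-1.0]); T=np.linalg.inv(c["camera_from_world"])
    return T[:3,3],T[:3,:3]@d
def onz(c,u,v,z):
    o,d=ray(c,u,v); return o+d*(z-o[2])/d[2]
def dep(c,u,v):
    o,d=ray(c,u,v); return o+d*float(c["depth"][int(round(v)),int(round(u))])
def proj(c,p):
    q=c["camera_from_world"]@np.append(p,1); x,y=q[0]/-q[2],-q[1]/-q[2]; f=1+float(c["k1"])*(x*x+y*y)
    return np.array([c["fx"]*x*f+c["cx"],c["fy"]*y*f+c["cy"]])
def tri(c1,p1,c2,p2):
    o1,d1=ray(c1,*p1); o2,d2=ray(c2,*p2)
    s=np.linalg.lstsq(np.c_[d1,-d2],o2-o1,rcond=None)[0]
    a,b=o1+s[0]*d1,o2+s[1]*d2; return (a+b)/2,np.linalg.norm(a-b)
E
python3 - <<'E'
from h import *
for n in("scene","side","wrist"):
    c=cap(n,f"pics/{n}0.png"); T=np.linalg.inv(c["camera_from_world"]); print(n,T[:3,3].round(3),c["fx"],c["k1"])
print(ctrl.read_state())
E
```

```text
pics
scene [ 1.15  -1.021  0.978] 416.2664737657882 0.029457691664121117
side [0.178 1.022 1.08 ] 429.1756195738967 -0.04249596296984517
wrist [0.575 0.067 0.373] 324.821798201593 -0.05302399895490706
{'t': 0.15, 'qpos': array([-2.10085409e-01,  1.58892489e-01,  1.59795749e+00,  5.19684839e-06,
        1.38619568e+00, -2.10102568e-01]), 'joint_vel': array([-0.00155213, -0.00102098, -0.00278713, -0.00118976,  0.00072999,
       -0.00033444]), 'joint_torque': array([-2.14565043e-04, -3.96382570e+01, -3.31784391e+01, -3.73612720e-04,
        5.52137004e-03,  3.93964319e-05]), 'tcp_pos': array([5.74568835e-01, 8.06489086e-05, 2.55542411e-01]), 'tool_rot': array([-3.14017267e+00, -3.08033878e-04,  1.57081231e+00]), 'contact_force': array([-0.32613524,  1.30380204, -0.10310603]), 'ft_torque': array([-0.0154231 ,  0.0120641 , -0.00913346]), 'gripper_width': 0.0852026199996408}
```

View pics/scene0.png

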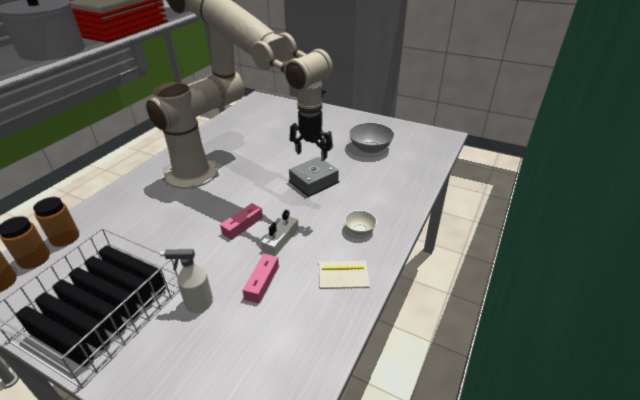

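View pics/side0.png

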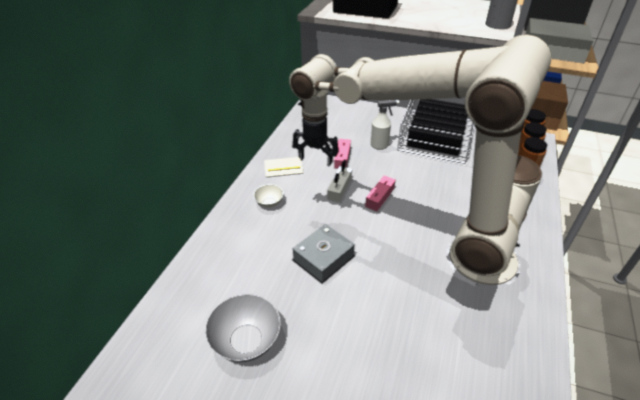

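View pics/wrist0.png

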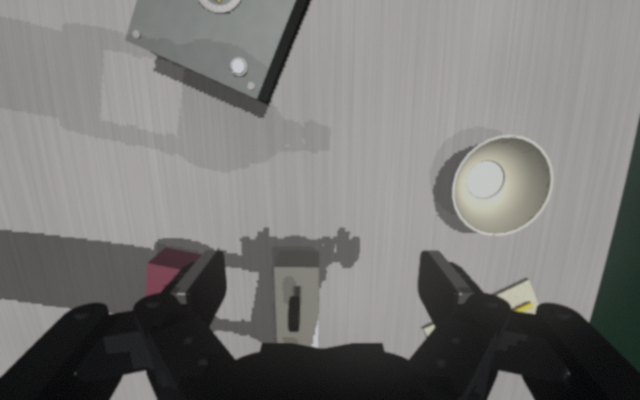

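```bash
python3 - <<'E'
import cv2, numpy as np
a=cv2.imread('pics/scene0.png')[190:270,230:330]; b=cv2.imread('pics/side0.png')[130:210,300:400]
cv2.imwrite('pics/crop1.png',np.vstack([np.hstack([cv2.resize(x,(400,320),interpolation=cv2.INTER_CUBIC) for x in(a,b)]),cv2.resize(cv2.imread('pics/wrist0.png')[230:350,200:380],(800,533))[:280]]))
E
```

```text
(no output)
```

View pics/crop1.png

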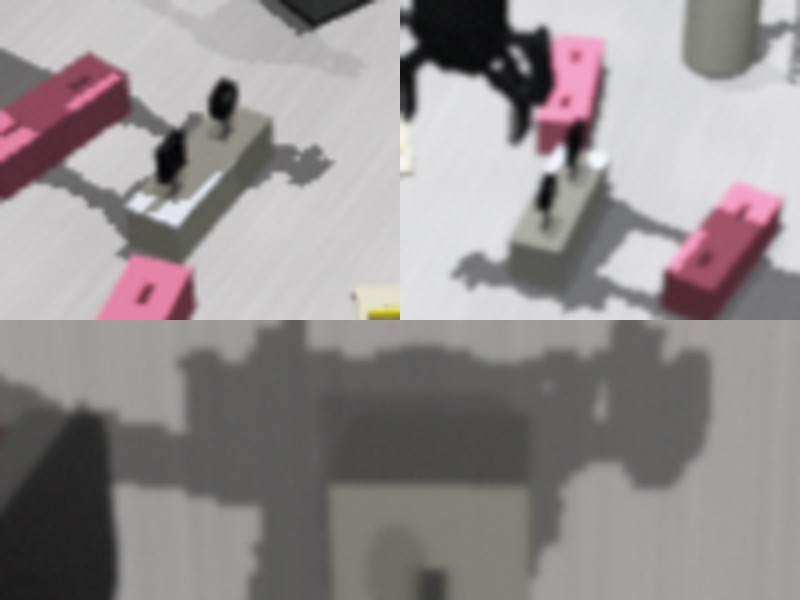

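The white rack (scene ~(280,233); the two pink ones at (242,221) and (262,278) are decoys) holds two keys. The near one in the scene view, ~(272,229), is square, and the far one, ~(286,215), is round. Next I'll get rough positions.

```bash
python3 - <<'E'
from h import *
s=load('pics/scene0.png'.replace('png','npz')); d=load('pics/side0.npz'); w=load('pics/wrist0.npz')
# crops: scene x=230+px/4,y=190+py/4 ; side x=300+(px-400)/4,y=130+py/4
print('square bow',tri(s,(230+171/4,190+155/4),d,(300+174/4,130+145/4)))
print('round bow',tri(s,(230+223/4,190+101/4),d,(300+147/4,130+192/4)))
print('rack corners scene z.045')
for p in [(128,205),(183,222),(270,118),(210,95)]: print(onz(s,230+p[0]/4,190+p[1]/4,.045).round(3))
print('side')
for p in [(112,242),(165,250),(207,160),(165,152)]: print(onz(d,300+p[0]/4,130+p[1]/4,.045).round(3))
print('wrist rack corners',onz(w,273,265,.045).round(3),onz(w,319,265,.045).round(3))
print('round bow wrist',onz(w,294,310,.08).round(3))
print('lock scene',onz(s,314,169,.062).round(3),'side',onz(d,323,245,.062).round(3),'wrist',onz(w,219,0,.062).round(3))
# box depth height
for c,u,v in((s,322,168),(d,323,258)): print(dep(c,u,v).round(3))
E
```

```text
square bow (array([ 0.54427205, -0.20986971,  0.07938302]), np.float64(0.002279889381428356))
round bow (array([ 0.54656038, -0.13405501,  0.0800956 ]), np.float64(0.0036403146524482096))
rack corners scene z.045
[ 0.524 -0.245  0.045]
[ 0.574 -0.242  0.045]
[ 0.573 -0.1    0.045]
[ 0.51  -0.097  0.045]
side
[ 0.565 -0.097  0.045]
[ 0.516 -0.103  0.045]
[ 0.519 -0.241  0.045]
[ 0.561 -0.24   0.045]
wrist rack corners [ 0.519 -0.096  0.045] [ 0.571 -0.096  0.045]
round bow wrist [ 0.545 -0.13   0.08 ]
lock scene [0.489 0.177 0.062] side [0.488 0.173 0.062] wrist [0.484 0.164 0.062]
[0.512 0.201 0.059]
[0.47  0.222 0.062]
```

Request:
send_rows:
  series:
    - {"linear": [0.04, -0.035, 0], "yaw": 0}
    - {"linear": [0.08, -0.07, 0], "yaw": 0}
    - {"linear": [0.11, -0.09, 0], "yaw": 0}
    - {"linear": [0.11, -0.09, 0], "yaw": 0}
    - {"linear": [0.11, -0.09, 0], "yaw": 0}

```text
t: 0.78
tcp_pos: [0.4848, 0.1097, 0.2556]
tool_rot: [-3.14, 0.0, 1.571]
contact_force: [-0.7, 0.1, -0.3]
gripper_width: 0.0856
```

```bash
python3 - <<'E'
from h import *
c=cap("wrist","pics/wrist1.png"); print(ctrl.read_state()['tcp_pos'],ctrl.read_state()['qpos'].round(2))
E
```

```text
[0.48504543 0.10942433 0.25566677] [-0.02 -0.04  1.81 -0.    1.38 -0.02]
```

View pics/wrist1.png

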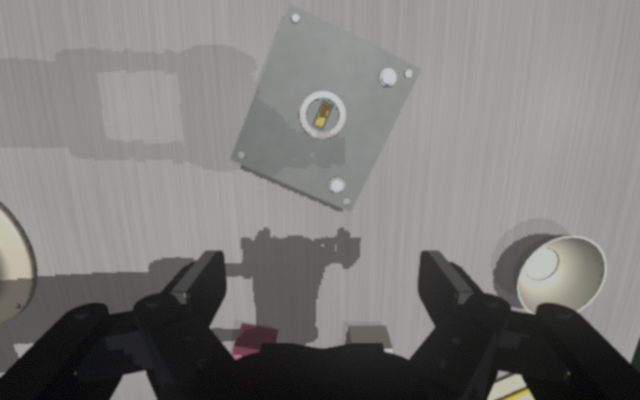

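Request:
send_rows:
  series:
    - {"linear": [-0.05, 0.01, 0], "yaw": 0}
    - {"linear": [-0.1, 0.02, 0], "yaw": 0}
    - {"linear": [-0.15, 0.03, 0], "yaw": 0}
    - {"linear": [-0.2, 0.04, 0], "yaw": 0}
    - {"linear": [-0.25, 0.05, 0], "yaw": 0}
    - {"linear": [-0.3, 0.06, 0], "yaw": 0}
    - {"linear": [-0.34, 0.06, 0], "yaw": 0}
    - {"linear": [-0.36, 0.06, 0], "yaw": 0}
    - {"linear": [-0.36, 0.06, 0], "yaw": 0}
    - {"linear": [-0.36, 0.06, 0], "yaw": 0}

```text
t: 2.08
tcp_pos: [0.5449, -0.2494, 0.2555]
tool_rot: [-3.14, -0.001, 1.571]
contact_force: [0.3, 0.6, -0.4]
gripper_width: 0.0857
```

```bash
python3 - <<'E'
from h import *
c=cap("wrist","pics/wrist2.png"); print(ctrl.read_state()['tcp_pos'],ctrl.read_state()['qpos'].round(2))
E
```

```text
[ 0.54495505 -0.24924705  0.25560491] [-0.63  0.22  1.53 -0.    1.4  -0.63]
```

View pics/wrist2.png

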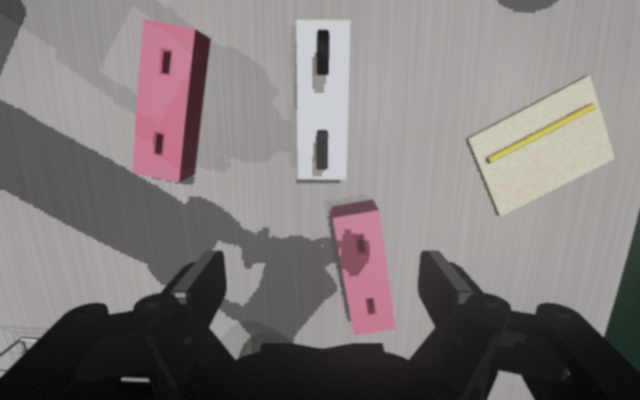

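The wrist pictures show the box with its keyhole at (323,114), its long way tilted about 20-25° from the image vertical. In the rack view the square key is at (321,150) and the round one at (322,52). Next I'll measure them with masks.

```bash
python3 - <<'E'
from h import *
c=load('pics/wrist1.npz'); w=load('pics/wrist2.npz')
# keys
im=w['color'].astype(int); m=((im.max(2)<60)).astype(np.uint8); m[:, :290]=0; m[:,350:]=0; m[185:]=0
n,l,st,ce=cv2.connectedComponentsWithStats(m)
for i in range(1,n):
    if st[i,4]<40: continue
    ys,xs=np.where(l==i); P=np.array([onz(w,x,y,.098)[:2] for x,y in zip(xs,ys)])
    (cx,cy),(a,b),ang=cv2.minAreaRect(np.c_[xs,ys].astype(np.float32))
    u,s,vt=np.linalg.svd(P-P.mean(0),full_matrices=False)
    print('key',st[i],ce[i].round(1),(cx,cy,a,b,ang),'z.099',onz(w,cx,cy,.099).round(4),'dir',np.degrees(np.arctan2(vt[0,1],vt[0,0]))%180,'depth',dep(w,*ce[i]).round(4))
    print(P.min(0),P.max(0))
# rack white
hsv=cv2.cvtColor(w['color'],cv2.COLOR_RGB2HSV); m=((hsv[...,1]<25)&(hsv[...,2]>195)).astype(np.uint8); m[:, :280]=0;m[:,365:]=0;m[190:]=0
m=cv2.morphologyEx(m,cv2.MORPH_OPEN,np.ones((3,3))); cn=max(cv2.findContours(m,0,2)[0],key=cv2.contourArea)
P=np.array([onz(w,x,y,.045)[:2] for x,y in cn[:,0]]).astype(np.float32); print('rack',cv2.minAreaRect(P))
# bezel / box
hsv=cv2.cvtColor(c['color'],cv2.COLOR_RGB2HSV)
d=c['depth']; Z=np.zeros(d.shape)
m=np.zeros(d.shape,np.uint8)
for v in range(0,215):
    for u in range(215,435):
        if d[v,u]>0:
            z=dep(c,u,v)[2]; m[v,u]= .05<z<.075
cn=max(cv2.findContours(m,0,2)[0],key=cv2.contourArea)
P=np.array([onz(c,x,y,.06)[:2] for x,y in cn[:,0]]).astype(np.float32); print('box',cv2.minAreaRect(P)); print(dep(c,300,70),dep(c,340,150))
sub=cv2.resize(c['color'][80:150,285:360,::-1],None,fx=8,fy=8,interpolation=cv2.INTER_CUBIC); cv2.imwrite('pics/lockcrop.png',sub)
E
```

```text
key [317  31  11  43 424] [322.4  52. ] (322.0, 52.0, 42.0, 10.0, 90.0) z.099 [ 0.5443 -0.1356  0.099 ] dir 89.26481979101324 depth [ 0.5446 -0.1356  0.099 ]
[ 0.54032437 -0.1511824 ] [ 0.54827596 -0.11993843]
rack ((0.5446487069129944, -0.1728416383266449), (0.14861425757408142, 0.04874058812856674), 89.71389770507812)
box ((0.4845096170902252, 0.1749114990234375), (0.15097855031490326, 0.1304168701171875), 65.67086029052734)
[0.46431376 0.21456244 0.06129184] [0.50154274 0.14214765 0.06046671]
```

View pics/lockcrop.png

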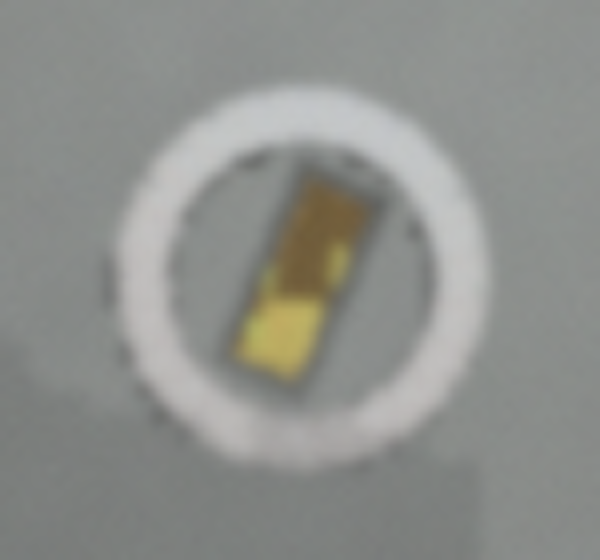

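```bash
python3 - <<'E'
from h import *
c=load('pics/wrist1.npz'); w=load('pics/wrist2.npz')
for p in((304,277),(302.5,280)): print('lock',onz(c,285+p[0]/8-.44,80+p[1]/8-.44,.062))
a=[onz(c,285+p[0]/8-.44,80+p[1]/8-.44,.062)[:2] for p in((305,165),(385,200),(220,360),(300,395))]
for i,j in((2,0),(3,1)): v=a[j]-a[i]; print(np.degrees(np.arctan2(v[1],v[0])),np.linalg.norm(v))
print(np.mean(a,0))
im=w['color'].astype(int); g=im.max(2); print(g[120:176:4,312:332])
m=(g<110).astype(np.uint8); m[:, :300]=0; m[:,345:]=0; m[175:]=0;m[:125]=0
ys,xs=np.where(m); print(cv2.minAreaRect(np.c_[xs,ys].astype(np.float32)))
print('sq depth',dep(w,322,140),dep(w,322,150), dep(w,322,160))
cv2.imwrite('pics/keys.png',cv2.resize(w['color'][10:190,280:370,::-1],None,fx=3.3,fy=3.3,interpolation=cv2.INTER_CUBIC))
E
```

```text
lock [0.48477532 0.17553585 0.062     ]
lock [0.48460117 0.17519617 0.062     ]
65.71533846263245 0.02415898795518049
66.12923127411817 0.024228321052840233
[0.48456557 0.17510612]
[[209 210 210 210 209 210 209 209 210 209 210 210 211 210 210 209 210 210
  210 210]
 [210 210 209 209 210 209 210 209 209 210 209 210 209 210 210 209 210 209
  209 209]
 [210 210 210 209 208 203 201 197 199 199 199 199 199 201 202 205 209 209
  209 210]
 [211 210 208 195 161 108  74  61  61  62  61  61  62  63  77 123 174 200
  208 209]
 [210 209 199 174 129  86  68  68  68  68  70  69  70  69  75 104 154 190
  206 208]
 [209 207 192 153 105  74  65  65  65  64  67  65  65  63  74 119 172 202
  208 209]
 [193 161 134 117  92  71  64  66  64  66  66  65  65  65  74 119 173 201
  208 210]
 [193 160 131 114  90  70  65  63  65  65  67  64  65  67  75 119 173 201
  207 210]
 [193 160 131 115  90  69  64  63  63  62  63  65  65  66  74 118 173 201
  208 208]
 [176 146 129 113  91  70  62  61  62  61  62  63  63  64  75 121 173 201
  206 208]
 [161 136 127 117  93  70  66  64  64  66  66  67  66  67  79 122 175 201
  207 209]
 [170 151 144 131 103  75  67  66  67  67  66  65  65  64  78 122 174 201
  207 209]
 [170 152 144 134 112  89  78  75  75  76  76  79  85  95 114 150 186 204
  208 208]
 [169 151 146 146 145 145 146 146 147 154 166 182 197 206 208 208 207 209
  207 208]]
((321.08160400390625, 149.97036743164062), (10.929797172546387, 38.2381706237793), 1.847610354423523)
sq depth [ 0.5443283  -0.20414627  0.10041202] [ 0.54433201 -0.21248902  0.09983908] [ 0.54433585 -0.22098893  0.09926612]
```

View pics/keys.png

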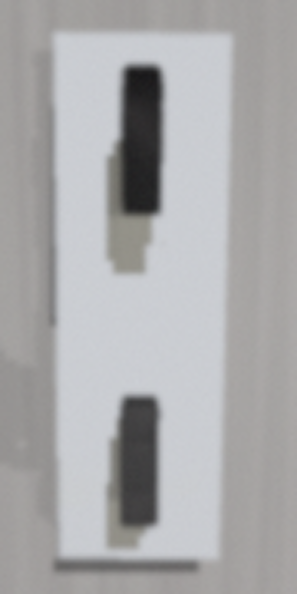

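Square key confirmed: it is the lower one at (322,150), about 32 mm wide, where the other is 36 mm. Its centre is at (0.5443, -0.2125), consistent with the rack centre less 40 mm. The keyhole is at about (0.4846, 0.1752) with its axis at 65.8°. Going in to grasp.

Request:
send_rows:
  fingers: 0.6
  series:
    - {"linear": [0.02, 0, 0.02], "yaw": 0}
    - {"linear": [0.0367, -0.0006, 0.05], "yaw": 0}
    - {"linear": [0.0367, -0.0006, 0.09], "yaw": 0}
    - {"linear": [0.0367, -0.0006, 0.125], "yaw": 0}
    - {"linear": [0.0367, -0.0006, 0.15], "yaw": 0}
    - {"linear": [0.0367, -0.0006, 0.165], "yaw": 0}
    - {"linear": [0.0367, -0.0006, 0.1665], "yaw": 0}
    - {"linear": [0.0367, -0.0006, 0.1665], "yaw": 0}

```text
t: 3.12
tcp_pos: [0.5449, -0.2126, 0.0903]
tool_rot: [3.141, 0.001, 1.572]
contact_force: [0.3, 0.3, 1.2]
gripper_width: 0.0508
```

```bash
python3 - <<'E'
from h import *
for n in("side","wrist"): cap(n,f"pics/{n}3.png")
a=cv2.imread('pics/side3.png')[90:210,280:420]; cv2.imwrite('pics/c3.png',np.hstack([cv2.resize(a,(400,343)),cv2.resize(cv2.imread('pics/wrist3.png'),(400,343))]))
E
```

```text
(no output)
```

View pics/c3.png

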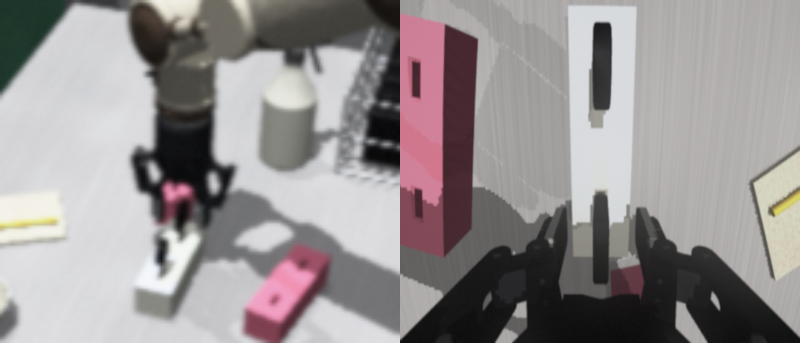

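The key stands between the fingers, so I'll close.

Request:
send_rows:
  fingers: 0
  series:
    - {"linear": [0, 0, 0.001], "yaw": 0}
    - {"linear": [0, 0, 0.001], "yaw": 0}
    - {"linear": [0, 0, 0.001], "yaw": 0}
    - {"linear": [0, 0, 0.001], "yaw": 0}
    - {"linear": [0, 0, 0.001], "yaw": 0}
    - {"linear": [0, 0, 0.001], "yaw": 0}

```text
t: 3.98
tcp_pos: [0.5453, -0.2131, 0.09]
tool_rot: [3.14, 0.001, 1.572]
contact_force: [-0.7, -0.1, 5.2]
gripper_width: 0.0095
```

Request:
send_rows:
  series:
    - {"linear": [0, 0, -0.01], "yaw": 0}
    - {"linear": [0, 0, -0.025], "yaw": 0}
    - {"linear": [0, 0, -0.045], "yaw": 0}
    - {"linear": [0, 0, -0.065], "yaw": 0}
    - {"linear": [0, 0, -0.09], "yaw": 0}
    - {"linear": [0, 0, -0.11], "yaw": 0}
    - {"linear": [0, 0, -0.12], "yaw": 0}
    - {"linear": [0, 0, -0.12], "yaw": 0}

```text
t: 4.97
tcp_pos: [0.5455, -0.2132, 0.2111]
tool_rot: [3.139, 0.002, 1.572]
contact_force: [-0.1, 0.2, -0.6]
gripper_width: 0.0094
```

```bash
python3 - <<'E'
from h import *
for n in("side","wrist","scene"): cap(n,f"pics/{n}4.png")
print(ctrl.read_state())
a=cv2.imread('pics/side4.png')[60:200,280:420]; b=cv2.imread('pics/scene4.png')[130:270,220:360]
cv2.imwrite('pics/c4.png',np.hstack([cv2.resize(x,(400,400)) for x in (a,b)])); 
E
```

```text
{'t': 5.125, 'qpos': array([-5.78681341e-01,  2.21757310e-01,  1.62004373e+00, -3.71910064e-04,
        1.29983822e+00, -5.79355332e-01]), 'joint_vel': array([-0.0002295 ,  0.00549602,  0.00352484, -0.00052946,  0.00071713,
        0.00045501]), 'joint_torque': array([ 8.17258697e-03, -4.20604312e+01, -3.29140842e+01, -1.53509318e-03,
       -1.38569623e-02,  3.53939504e-05]), 'tcp_pos': array([ 0.54453898, -0.21264126,  0.20893688]), 'tool_rot': array([-3.14135745e+00,  2.74333362e-04,  1.57156990e+00]), 'contact_force': array([-0.24350164,  0.41542697, -0.61007277]), 'ft_torque': array([-0.02004067, -0.01065502,  0.01045817]), 'gripper_width': 0.009396742084783614}
```

View pics/c4.png

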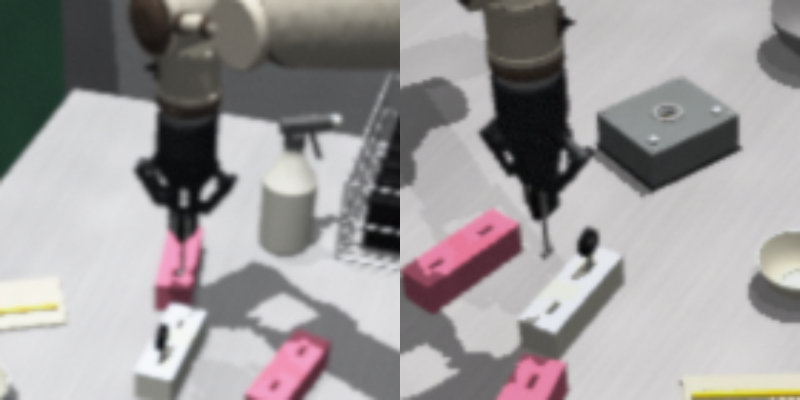

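View pics/wrist4.png

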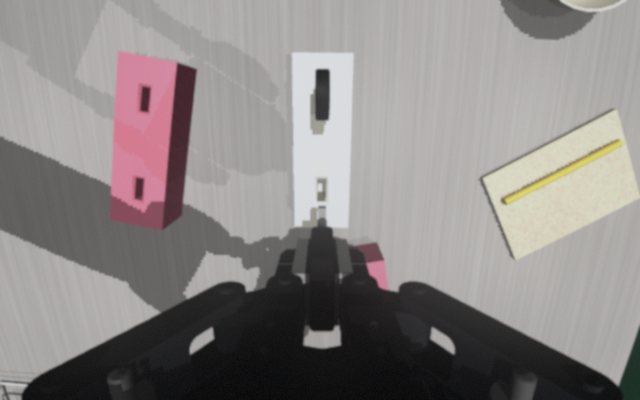

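Key gripped and clear of the rack, with the round key still in it. Moving above the lock.

Request:
send_rows:
  series:
    - {"linear": [0.015, -0.002, -0.005], "yaw": 0}
    - {"linear": [0.05, -0.007, -0.005], "yaw": 2}
    - {"linear": [0.09, -0.014, -0.005], "yaw": 5}
    - {"linear": [0.13, -0.02, -0.005], "yaw": 8}
    - {"linear": [0.17, -0.026, -0.005], "yaw": 12}
    - {"linear": [0.21, -0.032, -0.005], "yaw": 15}
    - {"linear": [0.25, -0.038, -0.005], "yaw": 18}
    - {"linear": [0.29, -0.044, 0], "yaw": 21}
    - {"linear": [0.33, -0.05, 0.005], "yaw": 23}
    - {"linear": [0.365, -0.056, 0.01], "yaw": 24.2}
    - {"linear": [0.383, -0.059, 0.015], "yaw": 24.2}
    - {"linear": [0.388, -0.06, 0.02], "yaw": 24.2}
    - {"linear": [0.388, -0.06, 0.02], "yaw": 24.2}
    - {"linear": [0.388, -0.06, 0.02], "yaw": 24.2}

```text
t: 6.88
tcp_pos: [0.4846, 0.1744, 0.189]
tool_rot: [3.141, 0.0, 1.148]
contact_force: [-0.2, -0.6, -0.9]
gripper_width: 0.0095
```

```bash
python3 - <<'E'
from h import *
for n in("side","wrist","scene"): cap(n,f"pics/{n}5.png")
for i in range(3):
  s=ctrl.read_state(); print(s['t'],s['tcp_pos'],s['tool_rot'],s['qpos'].round(3))
a=cv2.imread('pics/side5.png')[190:290,270:370]; b=cv2.imread('pics/scene5.png')[110:210,260:360]
cv2.imwrite('pics/c5.png',np.hstack([cv2.resize(x,(400,400),interpolation=cv2.INTER_CUBIC) for x in (a,b)])); 
E
```

```text
7.025 [0.4846221  0.17464978 0.18909672] [3.14125922e+00 1.76237781e-04 1.14808886e+00] [ 0.111  0.066  1.835 -0.     1.241  0.534]
7.025 [0.4846221  0.17464978 0.18909672] [3.14125922e+00 1.76237781e-04 1.14808886e+00] [ 0.111  0.066  1.835 -0.     1.241  0.534]
7.025 [0.4846221  0.17464978 0.18909672] [3.14125922e+00 1.76237781e-04 1.14808886e+00] [ 0.111  0.066  1.835 -0.     1.241  0.534]
```

View pics/c5.png

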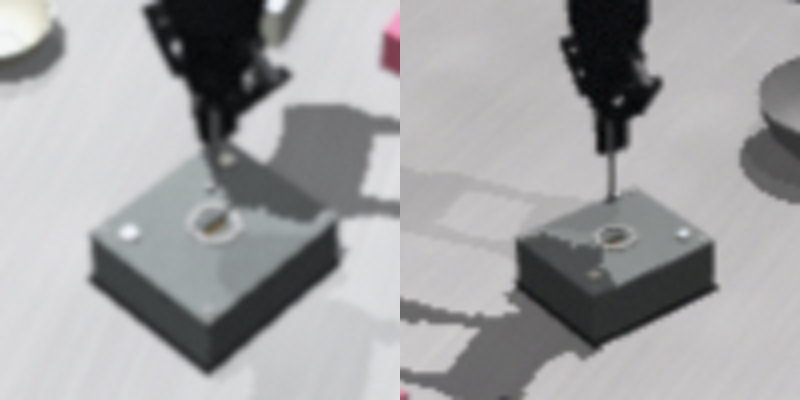

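View pics/wrist5.png

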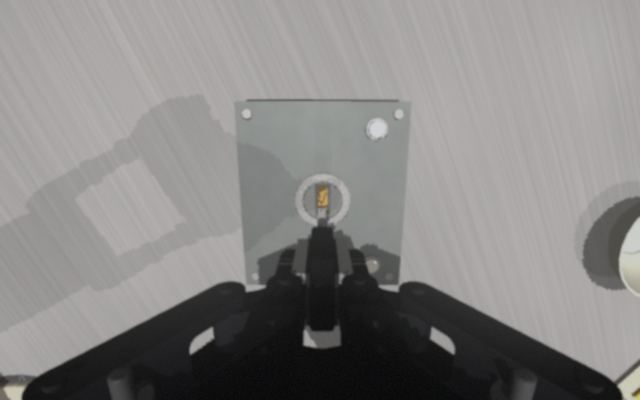

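```bash
python3 - <<'E'
from h import *
w=load('pics/wrist5.npz')
cv2.imwrite('pics/c5w.png',cv2.resize(w['color'][165:245,280:370,::-1],None,fx=8,fy=7.5,interpolation=cv2.INTER_CUBIC))
print(proj(w,[.4846,.1752,.062]),proj(w,[.4846,.1747,.104]))
E
```

```text
[322.08172128 200.22219689] [322.37334199 217.66838294]
```

View pics/c5w.png

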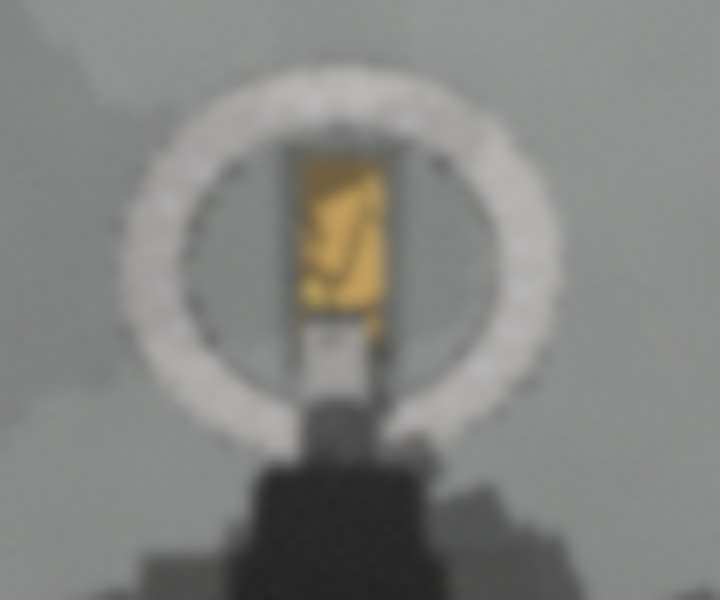

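Request:
send_rows:
  series:
    - {"linear": [0.0003, 0.0005, 0.01], "yaw": 0}
    - {"linear": [0.0003, 0.0005, 0.025], "yaw": 0}
    - {"linear": [0.0003, 0.0005, 0.036], "yaw": 0}
    - {"linear": [0.0003, 0.0005, 0.042], "yaw": 0}
    - {"linear": [0.0003, 0.0005, 0.046], "yaw": 0}
    - {"linear": [0.0003, 0.0005, 0.05], "yaw": 0}
    - {"linear": [0.0003, 0.0005, 0.05], "yaw": 0}

```text
t: 7.9
tcp_pos: [0.4852, 0.1747, 0.139]
tool_rot: [3.141, 0.0, 1.148]
contact_force: [0.3, 0.5, -0.1]
gripper_width: 0.0091
```

```bash
python3 - <<'E'
from h import *
for n in("side","scene"): cap(n,f"pics/{n}6.png")
s=ctrl.read_state(); print(s['tcp_pos'],s['tool_rot'],s['contact_force'],s['ft_torque'])
a=cv2.imread('pics/side6.png')[190:290,270:370]; b=cv2.imread('pics/scene6.png')[110:210,260:360]
cv2.imwrite('pics/c6.png',np.hstack([cv2.resize(x,(400,400),interpolation=cv2.INTER_CUBIC) for x in (a,b)])); 
E
```

```text
[0.48543087 0.17475565 0.13941952] [ 3.14072514e+00 -1.48119921e-04  1.14811372e+00] [-1.13362955 -0.86406744 -1.17500827] [ 0.05060769 -0.02785523  0.00018583]
```

View pics/c6.png

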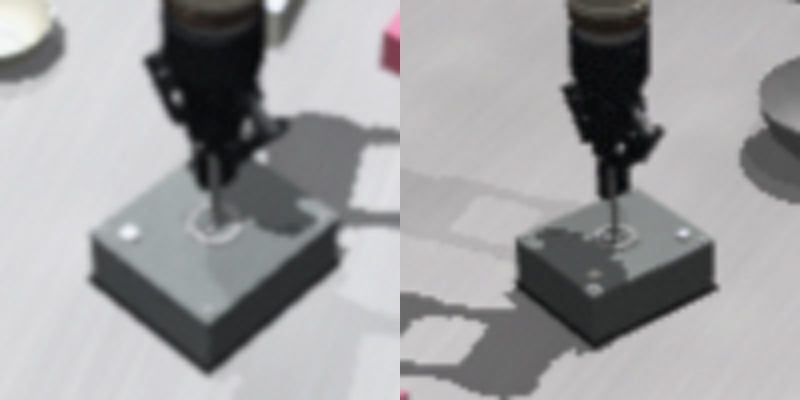

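The blade has entered the mouth with no force. Next, down to the first pins.

Request:
send_rows:
  series:
    - {"linear": [0, 0, 0.004], "yaw": 0}
    - {"linear": [0, 0, 0.007], "yaw": 0}
    - {"linear": [0, 0, 0.009], "yaw": 0}
    - {"linear": [0, 0, 0.009], "yaw": 0}

```text
t: 8.5
tcp_pos: [0.4852, 0.1747, 0.1301]
tool_rot: [3.141, 0.0, 1.148]
contact_force: [0.5, 0.4, 0.1]
gripper_width: 0.0093
```

Request:
send_rows:
  series:
    - {"linear": [0, 0, 0.001], "yaw": 0}
    - {"linear": [0, 0, 0.002], "yaw": 0}
    - {"linear": [0, 0, 0.002], "yaw": 0}

```text
t: 8.88
tcp_pos: [0.4855, 0.1747, 0.1286]
tool_rot: [3.141, -0.0, 1.148]
contact_force: [-0.7, 0.0, 2.7]
gripper_width: 0.0092
```

Request:
send_rows:
  series:
    - {"linear": [0, 0, 0], "yaw": -5}
    - {"linear": [0, 0, 0], "yaw": -10}
    - {"linear": [0, 0, 0], "yaw": -15}
    - {"linear": [0, 0, 0], "yaw": -17.5}
    - {"linear": [0, 0, 0.001], "yaw": -17.5}
    - {"linear": [0, 0, 0.002], "yaw": -17.5}
    - {"linear": [0, 0, 0.002], "yaw": -17.5}

```text
t: 9.75
tcp_pos: [0.4854, 0.1747, 0.1264]
tool_rot: [3.141, 0.0, 1.453]
contact_force: [0.1, 0.2, -1.0]
gripper_width: 0.0091
```

It went through the first pins at 17.5° counter-clockwise, with no force 2 mm further down. Next, the second pins.

Request:
send_rows:
  series:
    - {"linear": [0, 0, 0.002], "yaw": 0}
    - {"linear": [0, 0, 0.004], "yaw": 0}
    - {"linear": [0, 0, 0.006], "yaw": 0}
    - {"linear": [0, 0, 0.008], "yaw": 0}
    - {"linear": [0, 0, 0.01], "yaw": 0}
    - {"linear": [0, 0, 0.01], "yaw": 0}

```text
t: 10.5
tcp_pos: [0.4852, 0.1747, 0.1162]
tool_rot: [3.141, 0.0, 1.453]
contact_force: [0.1, -0.0, -0.4]
gripper_width: 0.0092
```

Request:
send_rows:
  series:
    - {"linear": [0, 0, 0.001], "yaw": 0}
    - {"linear": [0, 0, 0.002], "yaw": 0}
    - {"linear": [0, 0, 0.0025], "yaw": 0}
    - {"linear": [0, 0, 0.0025], "yaw": 0}

```text
t: 11.0
tcp_pos: [0.4856, 0.1748, 0.1148]
tool_rot: [3.141, 0.0, 1.453]
contact_force: [-3.1, -0.5, 7.6]
gripper_width: 0.009
```

Request:
send_rows:
  series:
    - {"linear": [0, 0, 0], "yaw": 7}
    - {"linear": [0, 0, 0], "yaw": 14}
    - {"linear": [0, 0, 0], "yaw": 21}
    - {"linear": [0, 0, 0], "yaw": 28}
    - {"linear": [0, 0, 0], "yaw": 33}
    - {"linear": [0, 0, 0], "yaw": 35}
    - {"linear": [0, 0, 0.001], "yaw": 35}
    - {"linear": [0, 0, 0.002], "yaw": 35}
    - {"linear": [0, 0, 0.002], "yaw": 35}

```text
t: 12.12
tcp_pos: [0.4855, 0.1748, 0.1126]
tool_rot: [3.141, 0.0, 0.843]
contact_force: [0.5, -0.3, -0.0]
gripper_width: 0.0093
```

Request:
send_rows:
  series:
    - {"linear": [0, 0, 0.002], "yaw": 0}
    - {"linear": [0, 0, 0.004], "yaw": 0}
    - {"linear": [0, 0, 0.006], "yaw": 0}
    - {"linear": [0, 0, 0.008], "yaw": 0}
    - {"linear": [0, 0, 0.01], "yaw": 0}
    - {"linear": [0, 0, 0.0105], "yaw": 0}
    - {"linear": [0, 0, 0.0105], "yaw": 0}

```text
t: 13.0
tcp_pos: [0.4855, 0.1748, 0.1021]
tool_rot: [3.141, 0.0, 0.843]
contact_force: [-0.1, 0.6, -0.9]
gripper_width: 0.0091
```

Request:
send_rows:
  series:
    - {"linear": [0, 0, 0.001], "yaw": 0}
    - {"linear": [0, 0, 0.002], "yaw": 0}
    - {"linear": [0, 0, 0.003], "yaw": 0}
    - {"linear": [0, 0, 0.003], "yaw": 0}

```text
t: 13.5
tcp_pos: [0.486, 0.1749, 0.1008]
tool_rot: [3.141, -0.0, 0.843]
contact_force: [-3.9, 0.2, 11.6]
gripper_width: 0.0089
```

Home at TCP z 0.1008, 28 mm below the first-pin contact, with an 11 N reaction. Turning clockwise with light down pressure.

Request:
send_rows:
  series:
    - {"linear": [0, 0, 0.001], "yaw": 6}
    - {"linear": [0, 0, 0.001], "yaw": 13}
    - {"linear": [0, 0, 0.001], "yaw": 20}
    - {"linear": [0, 0, 0.001], "yaw": 27}
    - {"linear": [0, 0, 0.001], "yaw": 34}
    - {"linear": [0, 0, 0.001], "yaw": 40}
    - {"linear": [0, 0, 0.001], "yaw": 40}

```text
t: 14.38
tcp_pos: [0.4866, 0.1749, 0.1009]
tool_rot: [3.141, -0.002, 0.145]
contact_force: [-2.1, -1.6, 5.9]
gripper_width: 0.0096
```

```bash
python3 - <<'E'
from h import *
s=ctrl.read_state(); print(s['tcp_pos'],s['tool_rot'],s['contact_force'],s['ft_torque'])
E
```

```text
[0.48655498 0.17488762 0.10090058] [ 3.14066267e+00 -1.59945764e-03  1.44568061e-01] [-2.05547556 -1.63958874  5.88757475] [-0.17593497  0.46171302  0.03637688]
```

Request:
send_rows:
  series:
    - {"linear": [-0.0008, 0, 0.001], "yaw": 6}
    - {"linear": [-0.0008, 0, 0.001], "yaw": 13}
    - {"linear": [-0.0008, 0, 0.001], "yaw": 20}
    - {"linear": [-0.0008, 0, 0.001], "yaw": 27}
    - {"linear": [-0.0008, 0, 0.001], "yaw": 33}
    - {"linear": [-0.0008, 0, 0.001], "yaw": 36}
    - {"linear": [-0.0008, 0, 0.001], "yaw": 36}

```text
t: 15.25
tcp_pos: [0.4863, 0.1743, 0.1009]
tool_rot: [3.141, -0.003, -0.483]
contact_force: [-2.3, -2.4, 5.8]
gripper_width: 0.0098
```

```bash
python3 - <<'E'
from h import *
s=ctrl.read_state(); print(s['tcp_pos'],s['tool_rot'],s['contact_force'],s['ft_torque'])
c=cap('wrist','pics/wrist7.png')
s=ctrl.read_state(); print(s['tcp_pos'],s['tool_rot'],s['contact_force'],s['ft_torque'])
E
```

```text
[0.48630444 0.17430843 0.10091029] [ 3.14109689 -0.00319187 -0.48346953] [-2.33147229 -2.4196345   5.75289559] [-0.58709559  0.40326921  0.10727115]
[0.48630885 0.17429521 0.10090571] [ 3.14109535 -0.00316688 -0.48319699] [-2.48414976 -2.53020506  6.35875072] [-0.590496    0.43198097  0.12735568]
```

View pics/wrist7.png

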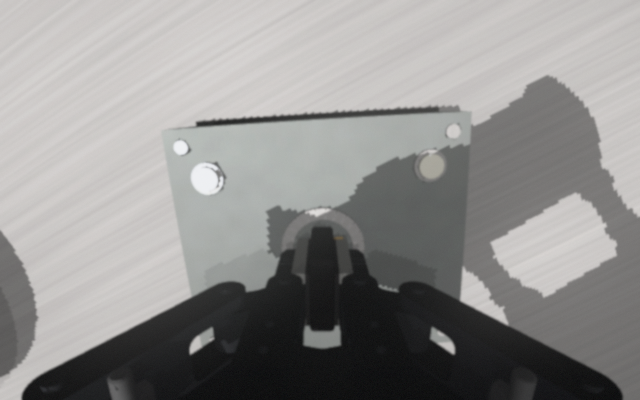

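Request:
send_rows:
  series:
    - {"linear": [0, 0, 0.001], "yaw": 3}
    - {"linear": [0, 0, 0.001], "yaw": 6}
    - {"linear": [0, 0, 0.001], "yaw": 6}

```text
t: 15.68
tcp_pos: [0.4864, 0.1742, 0.1009]
tool_rot: [3.141, -0.003, -0.588]
contact_force: [-3.0, -1.5, 7.7]
gripper_width: 0.0093
```

```bash
python3 - <<'E'
from h import *
s=ctrl.read_state(); print(s['tcp_pos'],s['tool_rot'],s['contact_force'],s['ft_torque'])
E
```

```text
[0.48636406 0.17417104 0.10087027] [ 3.14067286 -0.00332829 -0.58756281] [-3.00066334 -1.50496884  7.67654467] [-0.31035739  0.72966093  0.07105988]
```

Request:
send_rows:
  series:
    - {"linear": [0, 0, 0.0005], "yaw": 2}
    - {"linear": [0, 0, 0.0005], "yaw": 4}
    - {"linear": [0, 0, 0.0005], "yaw": 4}

```text
t: 16.05
tcp_pos: [0.4863, 0.1741, 0.1009]
tool_rot: [3.14, -0.003, -0.658]
contact_force: [-2.5, -0.7, 6.6]
gripper_width: 0.0094
```

```bash
python3 - <<'E'
from h import *
s=ctrl.read_state(); print(s['tcp_pos'],s['tool_rot'],s['contact_force'],s['ft_torque'])
c=cap('wrist','pics/wrist8.png')
s=ctrl.read_state(); print(s['tcp_pos'],s['tool_rot'],s['contact_force'],s['ft_torque'],s['joint_torque'])
E
```

```text
[0.48628485 0.17408216 0.10088979] [ 3.14024996 -0.00324381 -0.65774229] [-2.51212945 -0.68239811  6.63775832] [-0.23119911  0.78414178  0.13276277]
[0.48629804 0.17408653 0.10088565] [ 3.14027448 -0.00328179 -0.65749618] [-2.93792664 -1.13641607  6.54216908] [-0.21751266  0.66756532  0.13331596] [ -0.22916608 -33.78346682 -27.73556292   0.25728632  -1.10990547
   0.14981562]
```

Request:
send_rows:
  series:
    - {"linear": [0, 0, 0.0005], "yaw": 2}
    - {"linear": [0, 0, 0.0005], "yaw": 4}
    - {"linear": [0, 0, 0.0005], "yaw": 4}

```text
t: 16.48
tcp_pos: [0.4863, 0.174, 0.1009]
tool_rot: [3.14, -0.003, -0.728]
contact_force: [-1.8, -0.8, 6.4]
gripper_width: 0.0091
```

```bash
python3 - <<'E'
from h import *
s=ctrl.read_state(); print(s['tcp_pos'],s['tool_rot'],s['contact_force'],s['ft_torque'],s['joint_torque'][5],s['qpos'][5])
E
```

```text
[0.48628582 0.17402167 0.10091632] [ 3.14002097 -0.00335156 -0.72772979] [-1.77533312 -0.77143585  6.42732085] [-0.21785877  0.59512674  0.13922544] 0.2222170913591981 2.4118715038522818
```

Request:
send_rows:
  series:
    - {"linear": [0, 0, 0.0005], "yaw": 2}
    - {"linear": [0, 0, 0.0005], "yaw": 4}
    - {"linear": [0, 0, 0.0005], "yaw": 4}

```text
t: 16.85
tcp_pos: [0.4862, 0.174, 0.1009]
tool_rot: [3.14, -0.003, -0.798]
contact_force: [-3.4, 0.3, 5.9]
gripper_width: 0.0091
```

```bash
python3 - <<'E'
from h import *
s=ctrl.read_state(); print(s['tcp_pos'],s['tool_rot'],s['contact_force'],s['ft_torque'],s['joint_torque'][5],s['qpos'][5])
c=cap('wrist','pics/wrist9.png')
s=ctrl.read_state(); print(s['ft_torque'],s['joint_torque'][5])
cv2.imwrite('pics/c9.png',np.hstack([cv2.resize(load(f'pics/wrist{i}.npz')['color'][190:350,240:400,::-1],(390,390)) for i in (8,9)]))
E
```

```text
[0.48618998 0.17399747 0.10089535] [ 3.13966585 -0.00337612 -0.79768677] [-3.38956352  0.27687061  5.93487441] [-0.07934348  0.64621233  0.189496  ] 0.29571639373898506 2.482141006202414
[-0.18569157  0.61641324  0.20859006] 0.2287619188427925
```

View pics/c9.png

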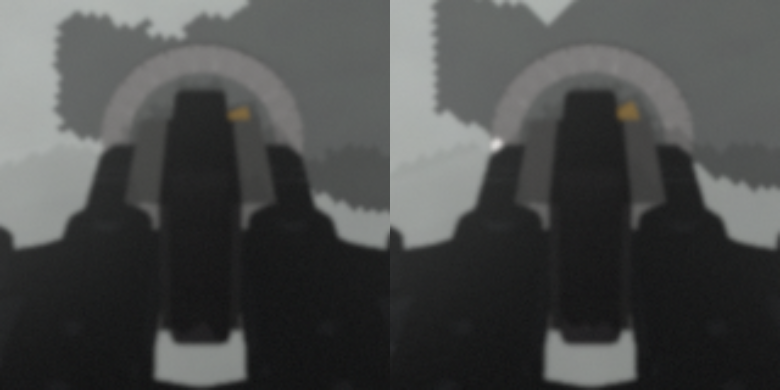

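Request:
send_rows:
  series:
    - {"linear": [0, 0, 0.0005], "yaw": 2}
    - {"linear": [0, 0, 0.0005], "yaw": 4}
    - {"linear": [0, 0, 0.0005], "yaw": 4}
    - {"linear": [0, 0, 0.0005], "yaw": 4}
    - {"linear": [0, 0, 0.0005], "yaw": 4}

```text
t: 17.52
tcp_pos: [0.4861, 0.174, 0.1009]
tool_rot: [3.139, -0.004, -0.867]
contact_force: [-2.3, -0.8, 5.2]
gripper_width: 0.0092
```

```bash
python3 - <<'E'
from h import *
s=ctrl.read_state(); print(s['tcp_pos'],s['tool_rot'],s['contact_force'],s['ft_torque'],s['joint_torque'][5],s['qpos'][5],s['gripper_width'])
for k in range(3):
    c=cap(['wrist','scene','side'][k],f'pics/{["wrist","scene","side"][k]}10.png'); s=ctrl.read_state(); print(s['ft_torque'][2],s['joint_torque'][5])
a=cv2.imread('pics/wrist10.png')[190:350,240:400]
b=cv2.imread('pics/side10.png')[200:270,285:355]
cv2.imwrite('pics/c10.png',np.hstack([cv2.resize(x,(390,390),interpolation=cv2.INTER_CUBIC) for x in(a,b)]))
E
```

```text
[0.48614458 0.17398231 0.10088322] [ 3.13936992 -0.0035989  -0.86656126] [-2.28033928 -0.77322888  5.2017217 ] [-0.15317979  0.63755015  0.4126395 ] 0.4328259453177452 2.551419213276121 0.009184998011696298
0.4568532135493123 0.43275732547044754
0.41588899131004753 0.4327750392258167
0.42171666123068485 0.43277643620967865
```

View pics/c10.png

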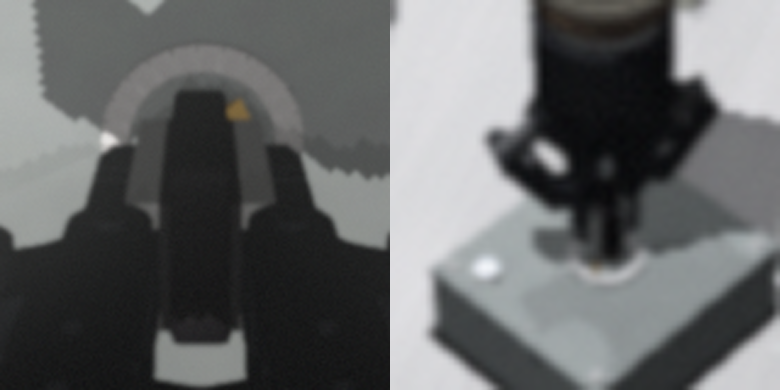

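Torque now holds steady at about 0.42-0.43 N m, three times the spring's maximum, so the key is firmly at the hard stop. The key is still home (TCP z 0.1009, about 5 N down). A last look at the whole scene.

View pics/scene10.png

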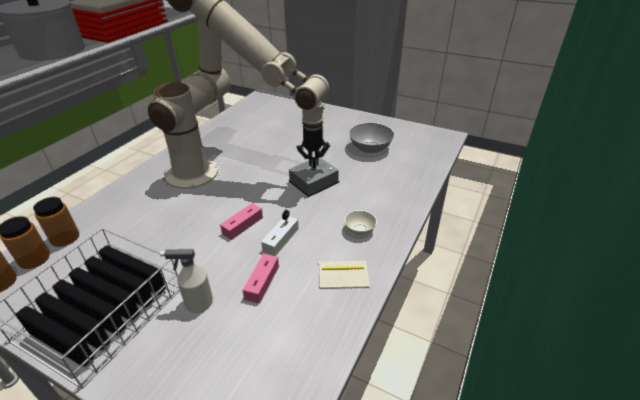

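The round key is still in the rack at (286,214). The bowl (371,138), dish (360,224) and spray bottle (194,283) have not moved.

```bash
python3 - <<'E'
from plant import ctrl
s=ctrl.read_state(); print(s['t'],s['tcp_pos'],s['gripper_width'],s['joint_torque'][5])
print(ctrl.close_job())
E
```

```text
17.675 [0.48617014 0.17400797 0.10090193] 0.009117483044729835 0.43277643620967865
the job is handed in; nothing more can be done
None
```

The square-bowed key is fully home in the lock, turned clockwise against its stop, and still gripped and held there. I handed the job in at 17.7 s.

- **Insertion:** I jiggled it about 17.5° counter-clockwise past the first pins, then about 17.5° clockwise past the second. Contacts came at TCP z 0.1286, 0.1148 and 0.1008, matching the stated 14 mm spacing, and the last one pushed back with 11.6 N.
- **Turn:** I turned the gripper about 98° from where the blade dropped in. That is more than the 80° of lock travel. I put the difference down to the unknown gap angle, play in the groove and twist in the grip; I have no direct reading of the cylinder.
- **At the stop:** the torque rose from about 0.15 to a steady 0.43 N m over the last 12°. That is three times the spring's maximum of 0.14 N m, so I take it as the hard stop. The key stayed down (z 0.1009, about 5 N of push) and gripped (9.1 mm opening).
- **Readings that disagreed:** while the key was turning, the wrist torque and last-joint torque wandered and differed by up to about 0.1 N m. They agreed only at the stop. The TCP also drifted about 1–2 mm sideways in the lock, with side forces of up to about 4 N.
- **Surroundings:** the last picture shows the round key still in the white rack, and the bowl, dish and spray bottle where they were.

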